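Draw the ruler out through the short opening of its box and hold it up

TASK

The long wooden ruler has slid in under the top of the ruler box, and it is longer than the opening. Slide it back under the long rear deck until its front end comes out from under the short front ledge, tilt that end up, draw the ruler out slantwise through the opening without forcing it, and hold it up still in the gripper over the box, all of it at least 5 cm clear of the box's top; finish while holding it there. Leave the eraser on the box, the ink bottle and the card case where they are.

Things in the scene. Friction and masses are not known exactly. Their poses are not given: they have to be found in the camera images.
- ruler_box: Fixed dark wooden box with a flat top, 312 long (x) x 152 wide (y) x 51 high (z) mm; origin at the centre of its underside, on the desk. Inside it is 300 x 140 mm and 42 mm high: end walls 6 mm thick with inner faces at x -150 and +150, floor at z 5, underside of the 4 mm thick top at z 47. The top has one opening; the inside goes on beneath the rest of the top.
- opening (a point): Centre of the opening in the box's top, at the top face, 51 mm above the desk; axes as the box. The opening is 130 mm long (x) and 140 mm wide (y, the full inner width). The short front ledge, 36 mm with the end wall, bounds it on the -x side; the long rear deck, 146 mm, on the +x side. This point lies 55 mm from the box's origin towards its -x.
- ruler_mid (a point): Centre of the loose light wooden ruler, 230 long (x) x 22 wide (y) x 12 thick (z) mm, 40 to 85 g, lying flat on the box's floor, nearly along the box. At the start its front end (-x) is hidden 11 to 26 mm under the front ledge and its tail (+x) lies under the rear deck; it can slide on its floor towards the rear.
- ruler_front (a point): Centre of the ruler's front end face, 115 mm from the ruler's centre along its -x, at mid-thickness.
- ruler_tail (a point): Centre of the ruler's tail end face, 115 mm from the ruler's centre along its +x, at mid-thickness.
- eraser_mid (a point): Centre of a loose eraser, 20 x 44 x 12 mm, on the box's rear deck; to be left alone.
- ink_bottle_mid (a point): Centre of a loose square ink bottle, 50 x 50 x 60 mm, on the desk; to be left alone.
- card_case_mid (a point): Centre of a loose flat card case, 63 x 96 x 9 mm, on the desk; to be left alone.
Things that resemble listed ones, but are neither listed nor needed, are in the scene too. Of the things that look like the part that bears ruler_mid, the larger one is meant.

How it is judged:
By the outcome, as a careful person would: the job done as asked, in the order asked, and still so for the second after the job is handed in, while the arm keeps its last pose, push and grip.
It also fails if it takes over 40 s, if anything falls off the work surface, if the arm or the gripper's body presses on something with over 40 N, if the wrist force passes 120 N, or if a joint passes its speed limit or range.

ROBOT

A 6-joint arm with a two-finger parallel gripper is mounted at the origin on the work surface; the furniture and walls round the work are solid. World frame = base frame: x ahead of the robot, y to its left, z up, the work surface at z = 0. Lengths are in m, angles in rad, forces in N, time in s.
With the tool pointing down it reaches from about 0.275 to 0.775 m from the base axis. Payload 14.6 kg.
Tool frame: the origin (TCP) lies between the finger pads; the fingertips stand 25 mm ahead of it and the grasp point (between the pads) lies 6 mm ahead of it; z points along the fingers, y is the direction in which the jaws open and shut (so a half turn about z gives the same grasp; the last joint's range is limited). The gripper opens to 85 mm and grips with 20 to 120 N. Pads are 22 mm wide; open, the fingers measure 114 mm over their backs; the gripper's body (76 mm by 85 mm) begins 54 mm behind the grasp point. The pads swing forward as they close: fully open they stand 13 mm farther back than shut.
Start: joints at [-1.256, 0.263, -0.048, 1.259, 0, 1.415], TCP at [0.238, -0.468, 0.256] pointing down, gripper open.
Joint ranges: [-2.65, 2.65], [-0.89, 1.7], [-1.18, 1.37], [-2.13, 2.11], [-1.35, 1.29], [-3.14, 3.14]. Speed limits (rad/s): [1.89, 1.89, 2.57, 2.79, 3.14, 3.14].

INTERFACE

Orientations are given as [roll, pitch, yaw] about the fixed x, y, z axes, in that order (R = Rz(yaw) Ry(pitch) Rx(roll)).
In Python, from workcell import arm, vision gives the robot as it stands.
- The arm moves only by the tool move_arm, never from a script. Its arguments are lists of equal length, an entry for each row: "claw": the gripper command: -1 is fully open, 1 is shut, values between are in proportion; "linear": the shift along the tool's x, y, z scaled (see below), a list of three; "delta_rot": the turn, a rotation vector about the tool's x, y, z scaled (see below), a list of three. A call has 1 to 20 rows; each row is the pose to reach, as a shift and turn from the pose commanded when the call began, along the tool's axes at that moment, turning the shorter way round; what a row does not reach only later rows make up. The controller multiplies each number of a shift by 0.5 m and each number of a turn by 360 degrees. A row lasts 1/8 s, in which the tool goes at most 62.5 mm and 10.7 degrees, less where a joint would pass 70% of its speed; a pose out of reach is approached as far as the arm can. A call with a number of a shift or a turn outside -1 to 1 is refused whole. A call with a gripper value outside its range is refused whole. The fingers move at their own pace and stop on an object; "newtons" is the grip in N (left out, the last holds). Time passes only in rows, so rows that repeat a pose let the fingers close. It gives the time, the measured TCP pose, the force and the opening at its end, in the units of the state.
- arm.observe(): the state, without advancing time (a new reading comes with each control period).
- vision.camera(name): name is "scene" or "top" or "wrist"; returns the picture (420x560x3 uint8, blue, green, red); there is no depth.
- vision.get_calibration(name): a dict with "fov_y" (degrees; the focal length in pixels is half the picture's height over the tangent of half this angle, whatever the lens; pixels are square), "cx", "cy" (the principal point, pixels), "position" and "rotation" of the camera in the world. Camera axes: x right, y down, z forward; pixel columns grow to the right and rows downward; lengths in m; the calibration is good to about 2 mm. A picture is of the moment at which its call begins: read the wrist's pose just before it. get_calibration takes no time and is no camera call; for the wrist camera it gives the pose at the moment of the call.
- arm.hand_in(): hands the job in, once; it reports no verdict.
The state is a dict: "clock": time; "q": joint angles; "joint_vel": joint speeds; "joint_torque": joint torques, N m; "eef_pos": TCP position; "eef_rot": TCP orientation; "force": force on the tool from outside, world axes, zero at the start; "wrist_torque": the same for the moment, N m; "opening": finger opening in m.
Only numpy, scipy, OpenCV 4.12 (cv2) and the standard library are available. Lean on these libraries where they do the work, as an engineer would, in place of code of your own. Each camera call takes 0.05 s, during which the arm holds its last target.

## Working session

There is one attempt and no reset: what is moved stays moved. The work goes in short steps, Python scripts to look and compute and a tool call to move; the robot and the scene stay as the last step left them, time stands still between calls to the robot, and variables do not carry over. Pictures are saved under pics/ and viewed, and the job is handed in when it is done.

Besides the shell and the picture viewer there is one more tool, called after "Request:" as name(argument=value, ...) on one line, values as JSON. move_arm: Moves the arm, as the interface text tells. Its arguments: {"type":"object","properties":{"claw":{"type":"array","items":{"type":"number"}},"linear":{"type":"array","items":{"type":"array","items":{"type":"number","minimum":-1,"maximum":1}}},"delta_rot":{"type":"array","items":{"type":"array","items":{"type":"number","minimum":-1,"maximum":1}}},"newtons":{"type":"number"}},"required":["claw","linear","delta_rot"]}

```bash
mkdir -p pics; ls
python3 - <<'E'
from workcell import arm, vision
import cv2
print(arm.observe())
for n in("scene","top","wrist"):
    print(n,vision.get_calibration(n)); cv2.imwrite(f"pics/{n}0.png",vision.camera(n))
E
```

```text
pics
{'clock': 0.0, 'q': array([-1.25629246e+00,  2.63524381e-01, -4.89569450e-02,  1.25942529e+00,
       -2.21367401e-05,  1.41551059e+00]), 'joint_vel': array([ 1.56701828e-03,  3.49816340e-05, -8.34751232e-04, -2.42071111e-03,
        1.31655044e-03, -1.33438059e-03]), 'joint_torque': array([-1.00982921e-03, -6.37618375e+01,  3.84564328e+01,  1.38162900e-02,
       -2.16142353e-04,  9.32806046e-06]), 'eef_pos': array([ 0.23757948, -0.46786632,  0.255817  ]), 'eef_rot': array([-3.14049230e+00, -1.49849858e-04,  4.69789527e-01]), 'force': array([-0.47873769,  0.44729047, -0.61252866]), 'wrist_torque': array([-0.01567814,  0.03659228,  0.04635509]), 'opening': 0.0851244720829527}
scene {'fov_y': 52.928185791075954, 'cx': 284.4800645972734, 'cy': 207.498424361055, 'position': array([-0.37584272,  0.39524242,  0.7056727 ]), 'rotation': array([-2.19059801,  0.0121451 , -2.02296277])}
top {'fov_y': 54.642452008272514, 'cx': 281.97415708962205, 'cy': 213.8807493212492, 'position': array([0.36607011, 0.01470705, 1.18989324]), 'rotation': array([-3.09881884,  0.02097462, -1.57099302])}
wrist {'fov_y': 67.85364044323954, 'cx': 278.1978120362175, 'cy': 209.54088034912073, 'position': array([ 0.31061973, -0.42926675,  0.37309478]), 'rotation': array([ 2.81729830e+00,  1.87513005e-03, -1.10206377e+00])}
```

View pics/top0.png

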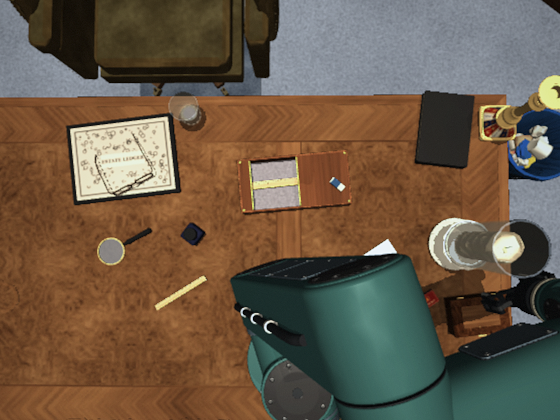

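View pics/scene0.png

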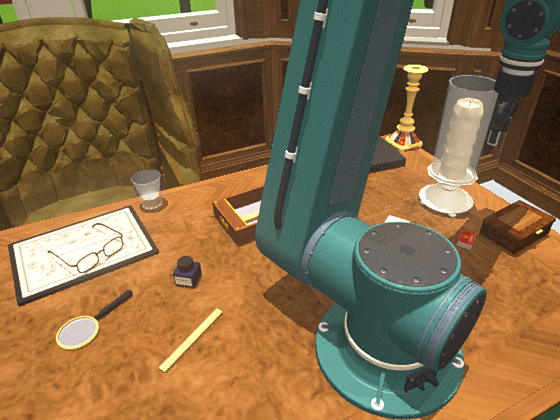

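View pics/wrist0.png

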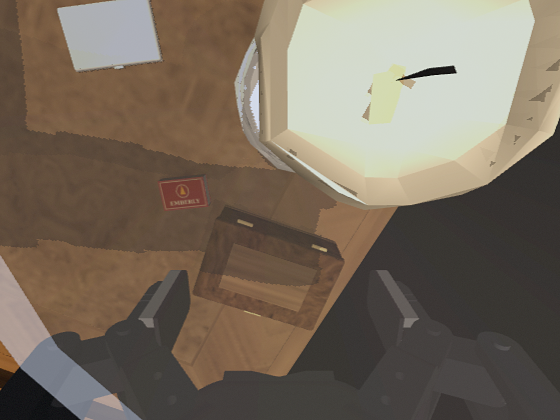

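```bash
cat > h.py <<'E'
import numpy as np, cv2
from scipy.spatial.transform import Rotation as R
from workcell import arm, vision
def rot(r): return R.from_euler('xyz',r)
def ray(n,uv,c=None):
    c=c or vision.get_calibration(n)
    f=210/np.tan(np.radians(c['fov_y'])/2)
    d=np.array([(uv[0]-c['cx'])/f,(uv[1]-c['cy'])/f,1.])
    return c['position'],rot(c['rotation']).apply(d)
def onz(n,uv,z,c=None):
    p,d=ray(n,uv,c); return p+d*(z-p[2])/d[2]
def proj(n,P,c=None):
    c=c or vision.get_calibration(n); f=210/np.tan(np.radians(c['fov_y'])/2)
    q=rot(c['rotation']).inv().apply(np.atleast_2d(P)-c['position'])
    return np.c_[q[:,0]/q[:,2]*f+c['cx'],q[:,1]/q[:,2]*f+c['cy']]
E
python3 - <<'E'
from h import *
im=cv2.imread('pics/top0.png')
cv2.imwrite('pics/crop.png',cv2.resize(im[140:225,225:365],None,fx=5.6,fy=5.6,interpolation=cv2.INTER_CUBIC))
print(onz('top',(295,182),.051),onz('top',(480,245),0.1),onz('top',(190,115),0.05))
E
```

```text
[0.50453506 0.00192859 0.051     ] [ 0.32966478 -0.4870002   0.1       ] [0.69728581 0.30079201 0.05      ]
```

View pics/crop.png

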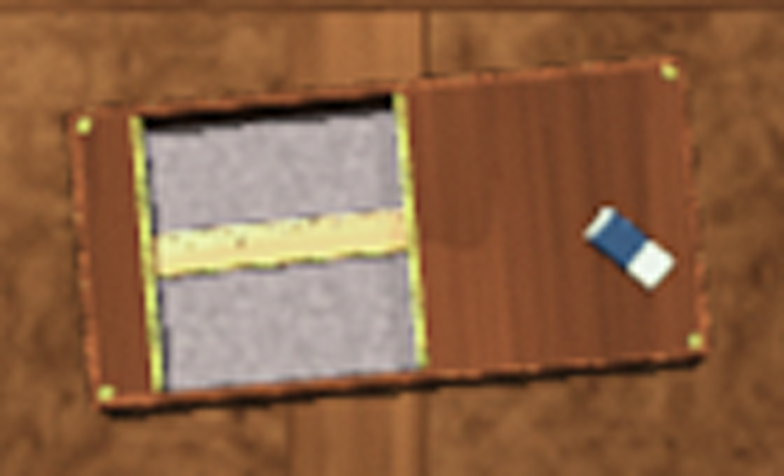

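Run:
```python
from h import *
c=vision.get_calibration('top')
g=lambda u,v:(225+(u+.5)/5.6-.5,140+(v+.5)/5.6-.5)
for n,p,z in [('FL',(72,118),.051),('RL',(682,62),.051),('RR',(705,355),.051),('FR',(100,405),.051),
  ('ol',(148,118),.051),('or',(160,388),.051),('dl',(394,97),.051),('dr',(416,366),.051),
  ('r1',(160,255),.017),('r2',(408,228),.017),('era',(632,248),.063)]:
    print(n,onz('top',g(*p),z,c).round(4))
s=arm.observe(); 
Rt=rot(s['eef_rot'])
d=Rt.inv().apply(np.array([.5,.05,.30])-s['eef_pos']); print('shift',d/.5)
dr=(Rt.inv()*rot([np.pi,0,-1.47])).as_rotvec(); print(dr/(2*np.pi))
```

```text
FL [0.5656 0.1645 0.051 ]
RL [ 0.5927 -0.1427  0.051 ]
RR [ 0.4451 -0.1532  0.051 ]
FR [0.4205 0.1497 0.051 ]
ol [0.5654 0.126  0.051 ]
or [0.429  0.1196 0.051 ]
dl [0.5756 0.002  0.051 ]
dr [ 0.4399 -0.0088  0.051 ]
r1 [0.4999 0.1229 0.017 ]
r2 [ 0.5136 -0.0055  0.017 ]
era [ 0.4975 -0.1157  0.063 ]
shift [ 0.9368968  -0.68617136 -0.08746073]
[-1.04865285e-04  1.08151181e-04  3.08730073e-01]
```

Run:
```python
from h import *
for z in (0.2,.25,.3,.33): print(z,onz('wrist',(405,85),z).round(3),onz('wrist',(265,60),z).round(3),onz('top',(523,248),z).round(3),onz('top',(493,248),z).round(3))
print(onz('top',(455,245),0.),onz('scene',(447,200),0))
print(onz('scene',(462,88),.3),onz('scene',(462,88),.33))
```

```text
0.2 [ 0.349 -0.483  0.2  ] [ 0.326 -0.413  0.2  ] [ 0.326 -0.543  0.2  ] [ 0.326 -0.472  0.2  ]
0.25 [ 0.338 -0.468  0.25 ] [ 0.322 -0.418  0.25 ] [ 0.328 -0.515  0.25 ] [ 0.328 -0.447  0.25 ]
0.3 [ 0.327 -0.452  0.3  ] [ 0.317 -0.423  0.3  ] [ 0.33  -0.487  0.3  ] [ 0.33  -0.423  0.3  ]
0.33 [ 0.32  -0.443  0.33 ] [ 0.315 -0.425  0.33 ] [ 0.331 -0.47   0.33 ] [ 0.331 -0.408  0.33 ]
[ 0.32628804 -0.46136898  0.        ] [ 0.33617101 -0.47038093  0.        ]
[ 0.421178   -0.52048174  0.3       ] [ 0.36223733 -0.4527628   0.33      ]
```

Request:
move_arm(claw=[-1, -1, -1, -1, -1, -1, -1, -1, -1, -1, -1, -1, -1, -1, -1, -1, -1, -1], linear=[[0, 0, -0.12], [0, 0, -0.24], [0, 0, -0.28], [0.2, -0.2, -0.28], [0.937, -0.686, -0.2], [0.937, -0.686, -0.2], [0.937, -0.686, -0.15], [0.937, -0.686, -0.15], [0.937, -0.686, -0.1], [0.937, -0.686, -0.0875], [0.937, -0.686, -0.0875], [0.937, -0.686, -0.0875], [0.937, -0.686, -0.0875], [0.937, -0.686, -0.0875], [0.937, -0.686, -0.0875], [0.937, -0.686, -0.0875], [0.937, -0.686, -0.0875], [0.937, -0.686, -0.0875]], delta_rot=[[0, 0, 0], [0, 0, 0], [0, 0, 0], [0, 0, 0], [0, 0, 0.3087], [0, 0, 0.3087], [0, 0, 0.3087], [0, 0, 0.3087], [0, 0, 0.3087], [0, 0, 0.3087], [0, 0, 0.3087], [0, 0, 0.3087], [0, 0, 0.3087], [0, 0, 0.3087], [0, 0, 0.3087], [0, 0, 0.3087], [0, 0, 0.3087], [0, 0, 0.3087]])

```text
clock: 2.4
eef_pos: [0.1515, -0.1494, 0.3057]
eef_rot: [-3.017, 0.016, -1.34]
force: [0.9, -0.5, 0.8]
opening: 0.0854
```

Run:
```python
from h import *
s=arm.observe(); print(s['clock'],s['eef_pos'],s['eef_rot'],s['q'],s['force'])
c=vision.get_calibration('wrist'); print(c['position'],c['rotation'])
cv2.imwrite('pics/w1.png',vision.camera('wrist')); cv2.imwrite('pics/t1.png',vision.camera('top'))
```

```text
2.4 [ 0.15148799 -0.14937671  0.30570019] [-3.01711473  0.01584629 -1.34033611] [-1.34132172 -0.32709287 -0.48169761  1.43216118  0.12446225  3.14059948] [ 0.8756416  -0.47369069  0.84239938]
[ 0.15625961 -0.23276109  0.4206668 ] [ 2.80013799  0.12428131 -2.91433508]
```

View pics/w1.png

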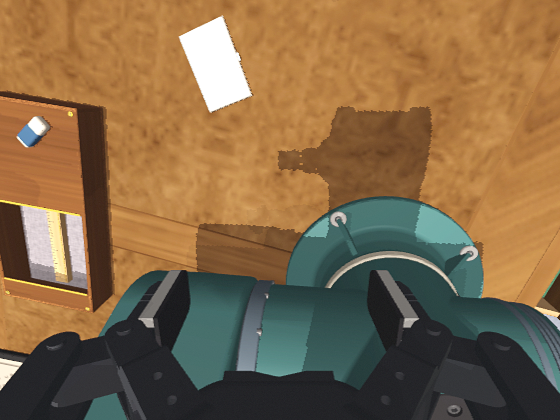

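Run:
```python
from h import *
s=arm.observe(); Rt=rot(s['eef_rot'])
for p,y in [([.33,-.08,.32],0.2),([.505,.07,.30],1.66)]:
    d=Rt.inv().apply(np.array(p)-s['eef_pos']); print('shift',(d/.5).round(4), ((Rt.inv()*rot([np.pi,0,y])).as_rotvec()/(2*np.pi)).round(4))
```

```text
shift [-0.0524 -0.3805  0.0198] [-0.0175 -0.0134 -0.2453]
shift [-0.2648 -0.7809  0.1133] [-0.0056 -0.0294 -0.4771]
```

Request:
move_arm(claw=[-1, -1], linear=[[0, 0, 0], [0, 0, 0]], delta_rot=[[0, 0, 0], [0, 0, -0.05]])

```text
clock: 2.75
eef_pos: [0.1531, -0.1502, 0.306]
eef_rot: [-3.015, -0.008, -1.146]
force: [-0.3, 0.0, 1.0]
opening: 0.0853
```

Run:
```python
from h import *
s=arm.observe(); Rt=rot(s['eef_rot']); print(s['q'])
for p,y in [([.33,-.08,.32],0.2),([.505,.07,.30],1.66)]:
    d=Rt.inv().apply(np.array(p)-s['eef_pos']); print('shift',(d/.5).round(4), ((Rt.inv()*rot([np.pi,0,y])).as_rotvec()/(2*np.pi)).round(4))
```

```text
[-1.33596505 -0.32359346 -0.4794016   1.43123425  0.12606283  2.94991211]
shift [ 0.0181 -0.3807  0.0204] [-0.0162 -0.0147 -0.2138]
shift [-0.1112 -0.8148  0.115 ] [-0.003  -0.0286 -0.4457]
```

Request:
move_arm(claw=[-1, -1, -1, -1, -1, -1, -1, -1, -1, -1, -1, -1, -1, -1, -1, -1, -1, -1, -1, -1], linear=[[0.018, -0.381, 0.02], [0.018, -0.381, 0.02], [0.018, -0.381, 0.02], [0.018, -0.381, 0.02], [0.018, -0.381, 0.02], [0.018, -0.381, 0.02], [0.018, -0.381, 0.02], [0.018, -0.381, 0.02], [-0.1112, -0.8148, 0.115], [-0.1112, -0.8148, 0.115], [-0.1112, -0.8148, 0.115], [-0.1112, -0.8148, 0.115], [-0.1112, -0.8148, 0.115], [-0.1112, -0.8148, 0.115], [-0.1112, -0.8148, 0.115], [-0.1112, -0.8148, 0.115], [-0.1112, -0.8148, 0.115], [-0.1112, -0.8148, 0.115], [-0.1112, -0.8148, 0.115], [-0.1112, -0.8148, 0.115]], delta_rot=[[-0.0162, -0.0147, -0.2138], [-0.0162, -0.0147, -0.2138], [-0.0162, -0.0147, -0.2138], [-0.0162, -0.0147, -0.2138], [-0.0162, -0.0147, -0.2138], [-0.0162, -0.0147, -0.2138], [-0.0162, -0.0147, -0.2138], [-0.0162, -0.0147, -0.2138], [-0.003, -0.0286, -0.4457], [-0.003, -0.0286, -0.4457], [-0.003, -0.0286, -0.4457], [-0.003, -0.0286, -0.4457], [-0.003, -0.0286, -0.4457], [-0.003, -0.0286, -0.4457], [-0.003, -0.0286, -0.4457], [-0.003, -0.0286, -0.4457], [-0.003, -0.0286, -0.4457], [-0.003, -0.0286, -0.4457], [-0.003, -0.0286, -0.4457], [-0.003, -0.0286, -0.4457]])

```text
clock: 5.25
eef_pos: [0.5057, 0.069, 0.2996]
eef_rot: [-3.141, -0.0, 1.655]
force: [0.1, 0.3, -0.4]
opening: 0.0853
```

Run:
```python
from h import *
s=arm.observe(); print(s['clock'],s['eef_pos'],s['eef_rot'],s['q'],s['force'])
c=vision.get_calibration('wrist'); print(c['position'],c['rotation'])
import pickle; pickle.dump(c,open('c2.pkl','wb'))
cv2.imwrite('pics/w2.png',vision.camera('wrist'))
```

```text
5.25 [0.50567231 0.06896247 0.29964644] [-3.14087653e+00 -2.74330047e-04  1.65484746e+00] [-2.43439056e-02  2.28856479e-01  2.15152564e-02  1.36419670e+00
  1.95247483e-04  1.46240112e+00] [ 0.12239872  0.32366366 -0.35166352]
[0.49871464 0.15230411 0.41687227] [2.81828023e+00 1.03770398e-03 8.30017939e-02]
```

View pics/w2.png

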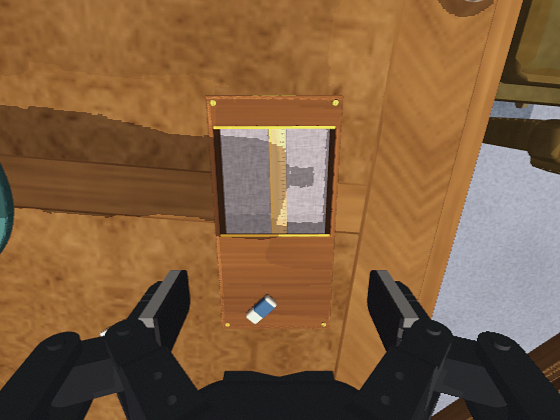

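Run:
```python
from h import *
im=cv2.imread('pics/w2.png')
cv2.imwrite('pics/crop2.png',cv2.resize(im[85:245,195:355],None,fx=3.7,fy=3.7,interpolation=cv2.INTER_CUBIC))
```

```text
(no output)
```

View pics/crop2.png

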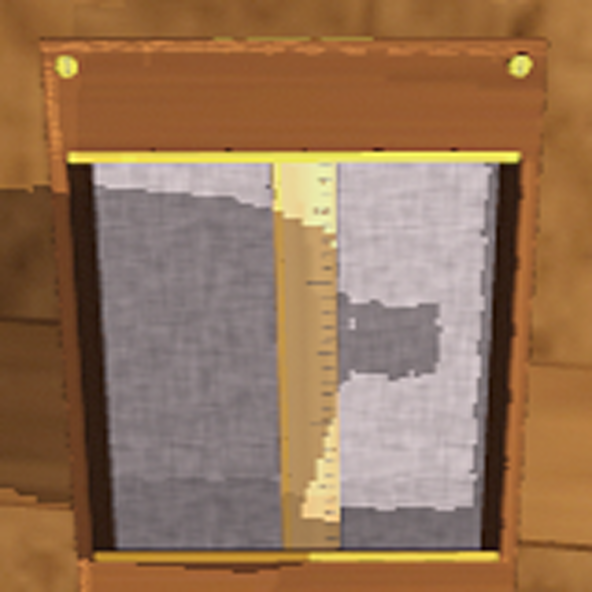

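Run:
```python
from h import *
import pickle; c=pickle.load(open('c2.pkl','rb'))
g=lambda u,v:(195+(u+.5)/3.7-.5,85+(v+.5)/3.7-.5)
P={}
for n,p,z in [('FL',(41,43),.051),('FR',(548,42),.051),('oFL',(68,162),.051),('oFR',(520,162),.051),('oRL',(94,551),.051),('oRR',(499,551),.051),
 ('rl1',(274,170),.017),('rr1',(337.5,170),.017),('rl2',(283,540),.017),('rr2',(341,540),.017)]:
    P[n]=onz('wrist',g(*p),z,c)[:2]; print(n,P[n].round(4))
for n,p in [('RL',(220,328)),('RR',(332,328))]: P[n]=onz('wrist',p,.051,c)[:2]; print(n,P[n].round(4))
om=(P['oFL']+P['oFR']+P['oRL']+P['oRR'])/4
ex=(P['oRL']+P['oRR']-P['oFL']-P['oFR'])/2; print('opening',om,np.linalg.norm(ex),np.degrees(np.arctan2(ex[1],ex[0])))
e=P['RL']+P['RR']-P['FL']-P['FR'];print('box ang',np.degrees(np.arctan2(e[1],e[0])),np.linalg.norm(e)/2,'ctr',(P['RL']+P['RR']+P['FL']+P['FR'])/4)
r1=(P['rl1']+P['rr1'])/2; r2=(P['rl2']+P['rr2'])/2; e=r2-r1
print('ruler',r1,r2,np.degrees(np.arctan2(e[1],e[0])),np.linalg.norm(P['rl1']-P['rr1']),np.linalg.norm(P['rl2']-P['rr2']))
```

```text
FL [0.418  0.1547]
FR [0.5684 0.1675]
oFL [0.4266 0.1209]
oFR [0.565  0.1324]
oRL [ 0.4376 -0.0081]
oRR [0.576  0.0035]
rl1 [0.489  0.1211]
rr1 [0.5103 0.1229]
rl2 [ 0.5022 -0.0126]
rr2 [ 0.5238 -0.0108]
RL [ 0.441  -0.1531]
RR [ 0.5991 -0.1398]
opening [0.50129468 0.06218599] 0.12940471374970305 -85.10404617716718
box ang -85.00896464324022 0.30870655262894464 ctr [0.50661874 0.00731413]
ruler [0.49966052 0.12199371] [ 0.51300052 -0.011728  ] -84.30305553082064 0.02137200696607704 0.021664150380376643
```

```bash
cat >> h.py <<'E'
def mv(p,rpy,s=None):
    s=s or arm.observe(); Rt=rot(s['eef_rot'])
    return (Rt.inv().apply(np.array(p)-s['eef_pos'])/.5).round(4).tolist(), ((Rt.inv()*rot(rpy)).as_rotvec()/(2*np.pi)).round(4).tolist()
E
python3 - <<'E'
from h import *
for z in (.1,.036): print(mv([.5032,.0871,z],[np.pi,0,1.6703]))
E
```

```text
([0.0366, -0.0016, 0.3995], [-0.0001, -0.0, -0.0024])
([0.0366, -0.0015, 0.5275], [-0.0001, -0.0, -0.0024])
```

Request:
move_arm(claw=[0, 0, 0, 0, 0, 0, 0, 0, 0, 0], linear=[[0.0366, -0.0016, 0.12], [0.0366, -0.0016, 0.24], [0.0366, -0.0016, 0.34], [0.0366, -0.0016, 0.4], [0.0366, -0.0016, 0.43], [0.0366, -0.0016, 0.46], [0.0366, -0.0016, 0.49], [0.0366, -0.0016, 0.51], [0.0366, -0.0016, 0.5275], [0.0366, -0.0016, 0.5275]], delta_rot=[[0, 0, -0.0024], [0, 0, -0.0024], [0, 0, -0.0024], [0, 0, -0.0024], [0, 0, -0.0024], [0, 0, -0.0024], [0, 0, -0.0024], [0, 0, -0.0024], [0, 0, -0.0024], [0, 0, -0.0024]], newtons=40)

```text
clock: 6.55
eef_pos: [0.5029, 0.0869, 0.0358]
eef_rot: [-3.14, -0.0, 1.67]
force: [-0.2, 0.5, -0.4]
opening: 0.0428
```

Run:
```python
from h import *
s=arm.observe(); print(s['clock'],s['eef_pos'],s['eef_rot'],s['force'],s['opening'])
cv2.imwrite('pics/w3.png',vision.camera('wrist'))
cv2.imwrite('pics/s3.png',vision.camera('scene'))
print(mv([.5032,.0871,.032],[np.pi,0,1.6703]))
```

```text
6.55 [0.50285073 0.08689267 0.03576255] [-3.14045042e+00 -2.26645451e-04  1.67041250e+00] [-0.22289096  0.4730137  -0.35622904] 0.04275963260661194
([0.0004, -0.0, 0.0087], [-0.0, -0.0, 0.0])
```

View pics/w3.png

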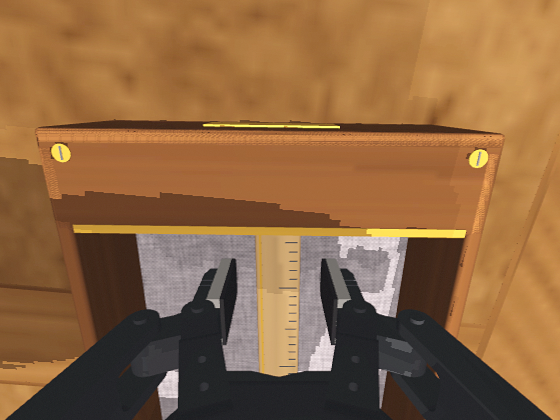

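View pics/s3.png

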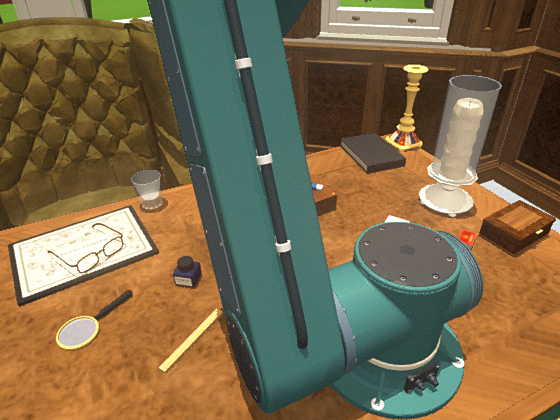

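Request:
move_arm(claw=[0.2, 1, 1, 1, 1, 1], linear=[[0, 0, 0.005], [0, 0, 0.006], [0, 0, 0.006], [0, 0, 0.006], [0, 0, 0.006], [0, 0, 0.006]], delta_rot=[[0, 0, 0], [0, 0, 0], [0, 0, 0], [0, 0, 0], [0, 0, 0], [0, 0, 0]], newtons=50)

```text
clock: 7.4
eef_pos: [0.5032, 0.0869, 0.0335]
eef_rot: [3.142, -0.0, 1.67]
force: [-1.9, 0.4, 6.6]
opening: 0.0202
```

Run:
```python
from h import *
s=arm.observe(); print(s['clock'],s['eef_pos'],s['eef_rot'],s['force'],s['opening'])
cv2.imwrite('pics/w4.png',vision.camera('wrist'))
```

```text
7.4 [0.50318958 0.0868832  0.03348328] [ 3.14154826e+00 -8.01562143e-05  1.67049465e+00] [-1.86523395  0.40042133  6.61442409] 0.020178765009100357
```

View pics/w4.png

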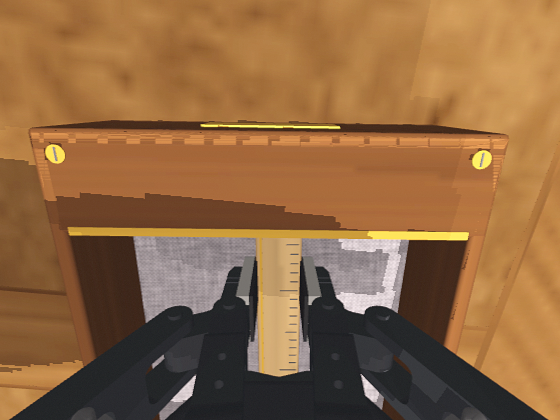

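Request:
move_arm(claw=[1, 1, 1, 1, 1, 1, 1, 1, 1, 1, 1], linear=[[0, 0, -0.002], [-0.01, 0, -0.002], [-0.02, 0, -0.002], [-0.03, 0, -0.002], [-0.04, 0, -0.002], [-0.05, 0, -0.002], [-0.06, 0, -0.002], [-0.07, 0, -0.002], [-0.08, 0, -0.002], [-0.09, 0, -0.002], [-0.09, 0, -0.002]], delta_rot=[[0, 0, 0], [0, 0, 0], [0, 0, 0], [0, 0, 0], [0, 0, 0], [0, 0, 0], [0, 0, 0], [0, 0, 0], [0, 0, 0], [0, 0, 0], [0, 0, 0]], newtons=60)

```text
clock: 8.82
eef_pos: [0.5076, 0.0418, 0.0341]
eef_rot: [-3.141, -0.0, 1.67]
force: [-0.2, -0.2, 0.0]
opening: 0.0202
```

Run:
```python
from h import *
s=arm.observe(); print(s['clock'],s['eef_pos'],s['eef_rot'],s['force'],s['wrist_torque'],s['opening'])
import pickle; pickle.dump((s,vision.get_calibration('wrist')),open('c5.pkl','wb'))
cv2.imwrite('pics/w5.png',vision.camera('wrist'))
```

```text
8.825 [0.50760831 0.04177292 0.03408742] [-3.14115333e+00 -1.05927713e-04  1.67009205e+00] [-0.2135093  -0.2267234   0.02373188] [0.06511229 0.00314654 0.06859895] 0.020165267054384314
```

View pics/w5.png

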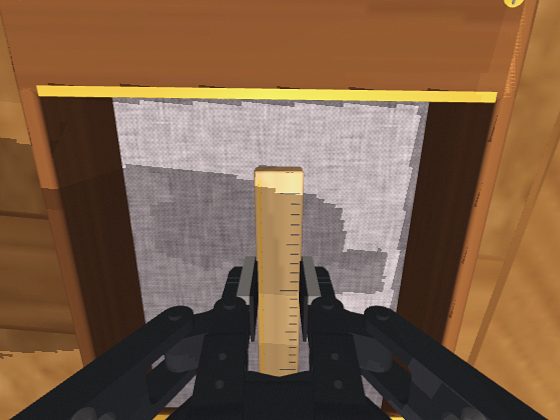

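Run:
```python
from h import *
import pickle; s,c=pickle.load(open('c5.pkl','rb'))
f=onz('wrist',(279,171),.018,c); e=onz('wrist',(279,165.5),.006,c)
fb=onz('wrist',(267,97),.051,c)
ex=np.array([np.cos(-1.4853),np.sin(-1.4853)]);o=np.array([.5013,.0622])
for p in (f,e,fb,s['eef_pos']): print(p,(p[:2]-o)@ex, 'box x',(p[:2]-o)@ex-.055,'lat',(p[:2]-o)@[-ex[1],ex[0]])
```

```text
[0.50227176 0.09807598 0.018     ] -0.035661955583347366 box x -0.09066195558334736 lat 0.004031735202343191
[0.50227502 0.09824777 0.006     ] -0.035832840978004994 box x -0.090832840978005 lat 0.0040496581665551
[0.49570253 0.12693704 0.051     ] -0.06497855873048669 box x -0.11997855873048668 lat -4.898314382132796e-05
[0.50760831 0.04177292 0.03408742] 0.020891144793295322 box x -0.034108855206704675 lat 0.004540956837971868
```

```bash
cat > plan.py <<'E'
import numpy as np
W=[(139.2,5.7,0),(138,7,3.5),(137.5,7.5,7),(137,7.5,10),(122,8,10.5),(107,9,12.5),(90,9.5,15),(70,11,18),(50,13,20),(30,16,22),(10,22,23),(-12,32,23),(-12,70,23),(-12,130,20)]
def tcp(w):
    t=np.radians(w[2]); return np.array([w[0]-173.3*np.cos(t)+28.4*np.sin(t), w[1]+173.3*np.sin(t)+28.4*np.cos(t)])
T=[]
for a,b in zip(W[:-1],W[1:]):
    for k in (.5,1): T.append(np.array(a)*(1-k)+np.array(b)*k)
if __name__=='__main__':
    p0=tcp(W[0])
    for w in T:
        p=tcp(w); print(w.round(1),p.round(1),'lin',np.round(-(p-p0)/500,4),'rot',round(w[2]/360,4))
E
python3 plan.py
```

```text
[138.6   6.4   1.8] [-33.8  40. ] lin [-0.0007 -0.0119] rot 0.0049
[138.    7.    3.5] [-33.2  45.9] lin [-0.0017 -0.0237] rot 0.0097
[137.8   7.2   5.2] [-32.2  51.4] lin [-0.0038 -0.0346] rot 0.0146
[137.5   7.5   7. ] [-31.   56.8] lin [-0.0061 -0.0454] rot 0.0194
[137.2   7.5   8.5] [-29.9  61.2] lin [-0.0083 -0.0542] rot 0.0236
[137.    7.5  10. ] [-28.7  65.6] lin [-0.0107 -0.0629] rot 0.0278
[129.5   7.8  10.2] [-36.   66.5] lin [ 0.0038 -0.0649] rot 0.0285
[122.    8.   10.5] [-43.2  67.5] lin [ 0.0182 -0.0668] rot 0.0292
[114.5   8.5  11.5] [-49.7  70.9] lin [ 0.0311 -0.0736] rot 0.0319
[107.    9.   12.5] [-56.   74.2] lin [ 0.0439 -0.0803] rot 0.0347
[98.5  9.2 13.8] [-63.1  78. ] lin [ 0.058  -0.0879] rot 0.0382
[90.   9.5 15. ] [-70.   81.8] lin [ 0.0719 -0.0954] rot 0.0417
[80.  10.2 16.5] [-78.1  86.7] lin [ 0.088  -0.1052] rot 0.0458
[70. 11. 18.] [-86.   91.6] lin [ 0.1039 -0.1149] rot 0.05
[60. 12. 19.] [-94.6  95.3] lin [ 0.121  -0.1223] rot 0.0528
[50 13 20] [-103.1   99. ] lin [ 0.1381 -0.1297] rot 0.0556
[40.  14.5 21. ] [-111.6  103.1] lin [ 0.155 -0.138] rot 0.0583
[30 16 22] [-120.   107.3] lin [ 0.1719 -0.1463] rot 0.0611
[20.  19.  22.5] [-129.2  111.6] lin [ 0.1903 -0.1549] rot 0.0625
[10 22 23] [-138.4  115.9] lin [ 0.2087 -0.1635] rot 0.0639
[-1. 27. 23.] [-149.4  120.9] lin [ 0.2307 -0.1735] rot 0.0639
[-12  32  23] [-160.4  125.9] lin [ 0.2527 -0.1835] rot 0.0639
[-12.  51.  23.] [-160.4  144.9] lin [ 0.2527 -0.2215] rot 0.0639
[-12  70  23] [-160.4  163.9] lin [ 0.2527 -0.2595] rot 0.0639
[-12.  100.   21.5] [-162.8  189.9] lin [ 0.2575 -0.3117] rot 0.0597
[-12 130  20] [-165.1  216. ] lin [ 0.2621 -0.3637] rot 0.0556
```

Request:
move_arm(claw=[1, 1, 1, 1, 1, 1, 1], linear=[[-0.0007, 0, -0.0119], [-0.0017, 0, -0.0237], [-0.0038, 0, -0.0346], [-0.0061, 0, -0.0454], [-0.0083, 0, -0.0542], [-0.0107, 0, -0.0629], [-0.0107, 0, -0.0629]], delta_rot=[[0, 0.0049, 0], [0, 0.0097, 0], [0, 0.0146, 0], [0, 0.0194, 0], [0, 0.0236, 0], [0, 0.0278, 0], [0, 0.0278, 0]], newtons=60)

```text
clock: 9.75
eef_pos: [0.5083, 0.0364, 0.0657]
eef_rot: [-3.141, -0.175, 1.67]
force: [-0.2, -0.0, -0.3]
opening: 0.0201
```

Run:
```python
from h import *
s=arm.observe(); print(s['clock'],s['eef_pos'],s['eef_rot'],s['force'],s['wrist_torque'],s['opening'])
import pickle; pickle.dump((s,vision.get_calibration('wrist')),open('c6.pkl','wb'))
cv2.imwrite('pics/w6.png',vision.camera('wrist'))
```

```text
9.75 [0.50832223 0.03637108 0.06568492] [-3.14135833 -0.17527546  1.66979284] [-0.18287179 -0.04574428 -0.31852378] [-0.09876314  0.03363842  0.0439426 ] 0.020101675245868086
```

View pics/w6.png

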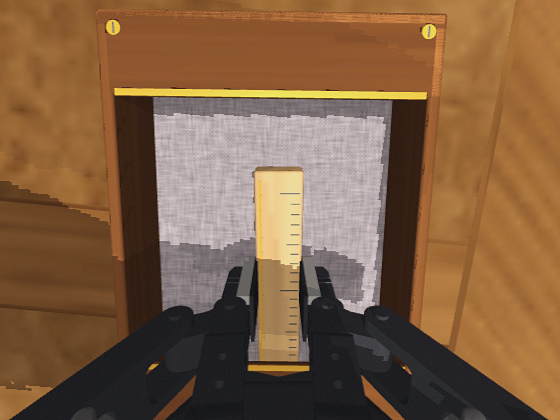

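Run:
```python
from plan import *
t=np.radians(10); p0=tcp((137,7.5,10))
for w in T[6:]:
    d=-(tcp(w)-p0)/500  # along front, down at theta0=0
    # tool x = front cos - down sin ; tool z = front sin + down cos
    print(w.round(1),[round(d[0]*np.cos(t)-d[1]*np.sin(t),4),0,round(d[0]*np.sin(t)+d[1]*np.cos(t),4)],round((w[2]-10)/360,4))
```

```text
[129.5   7.8  10.2] [np.float64(0.0146), 0, np.float64(0.0006)] 0.0007
[122.    8.   10.5] [np.float64(0.0292), 0, np.float64(0.0012)] 0.0014
[114.5   8.5  11.5] [np.float64(0.0431), 0, np.float64(-0.0032)] 0.0042
[107.    9.   12.5] [np.float64(0.0568), 0, np.float64(-0.0076)] 0.0069
[98.5  9.2 13.8] [np.float64(0.072), 0, np.float64(-0.0126)] 0.0104
[90.   9.5 15. ] [np.float64(0.087), 0, np.float64(-0.0176)] 0.0139
[80.  10.2 16.5] [np.float64(0.1046), 0, np.float64(-0.0245)] 0.0181
[70. 11. 18.] [np.float64(0.1219), 0, np.float64(-0.0313)] 0.0222
[60. 12. 19.] [np.float64(0.1401), 0, np.float64(-0.0356)] 0.025
[50 13 20] [np.float64(0.1581), 0, np.float64(-0.0399)] 0.0278
[40.  14.5 21. ] [np.float64(0.1763), 0, np.float64(-0.0452)] 0.0306
[30 16 22] [np.float64(0.1943), 0, np.float64(-0.0504)] 0.0333
[20.  19.  22.5] [np.float64(0.2139), 0, np.float64(-0.0557)] 0.0347
[10 22 23] [np.float64(0.2335), 0, np.float64(-0.061)] 0.0361
[-1. 27. 23.] [np.float64(0.2569), 0, np.float64(-0.067)] 0.0361
[-12  32  23] [np.float64(0.2803), 0, np.float64(-0.073)] 0.0361
[-12.  51.  23.] [np.float64(0.2869), 0, np.float64(-0.1104)] 0.0361
[-12  70  23] [np.float64(0.2935), 0, np.float64(-0.1479)] 0.0361
[-12.  100.   21.5] [np.float64(0.3073), 0, np.float64(-0.1984)] 0.0319
[-12 130  20] [np.float64(0.3209), 0, np.float64(-0.2489)] 0.0278
```

Request:
move_arm(claw=[1, 1, 1, 1, 1, 1, 1], linear=[[0.0146, 0, 0.0006], [0.0292, 0, 0.0012], [0.0431, 0, -0.0032], [0.0568, 0, -0.0076], [0.072, 0, -0.0126], [0.087, 0, -0.0176], [0.087, 0, -0.0176]], delta_rot=[[0, 0.0007, 0], [0, 0.0014, 0], [0, 0.0042, 0], [0, 0.0069, 0], [0, 0.0104, 0], [0, 0.0139, 0], [0, 0.0139, 0]], newtons=60)

```text
clock: 10.68
eef_pos: [0.5041, 0.078, 0.082]
eef_rot: [-3.141, -0.263, 1.67]
force: [0.2, 0.1, -0.9]
opening: 0.0203
```

```bash
python3 - <<'E'
from h import *
s=arm.observe(); print(s['clock'],s['eef_pos'],s['eef_rot'],s['force'],s['wrist_torque'],s['opening'])
cv2.imwrite('pics/w7.png',vision.camera('wrist'))
ex=np.array([np.cos(-1.4853),np.sin(-1.4853)]);o=np.array([.5013,.0622])
print((s['eef_pos'][:2]-o)@ex-.055,(s['eef_pos'][:2]-o)@[-ex[1],ex[0]])
E
python3 - <<'E'
import sys; sys.path.insert(0,'.')
from plan import *
t=np.radians(15); p0=tcp((90,9.5,15))
for w in T[12:]:
    d=-(tcp(w)-p0)/500
    print(w.round(1),round(d[0]*np.cos(t)-d[1]*np.sin(t),4),round(d[0]*np.sin(t)+d[1]*np.cos(t),4),round((w[2]-15)/360,4))
E
```

```text
10.675 [0.50409236 0.07802273 0.08195593] [-3.14136224 -0.26258588  1.6704989 ] [ 0.23235638  0.10227822 -0.92847028] [-0.24122659 -0.03929934  0.02426519] 0.020260560318722993
-0.0705264894328906 0.004133299557235609
[80.  10.2 16.5] 0.0181 -0.0053 0.0042
[70. 11. 18.] 0.036 -0.0106 0.0083
[60. 12. 19.] 0.0544 -0.0133 0.0111
[50 13 20] 0.0728 -0.016 0.0139
[40.  14.5 21. ] 0.0913 -0.0197 0.0167
[30 16 22] 0.1098 -0.0233 0.0194
[20.  19.  22.5] 0.1298 -0.0269 0.0208
[10 22 23] 0.1497 -0.0304 0.0222
[-1. 27. 23.] 0.1736 -0.0344 0.0222
[-12  32  23] 0.1974 -0.0384 0.0222
[-12.  51.  23.] 0.2073 -0.0751 0.0222
[-12  70  23] 0.2171 -0.1118 0.0222
[-12.  100.   21.5] 0.2352 -0.1609 0.0181
[-12 130  20] 0.2532 -0.21 0.0139
```

View pics/w7.png

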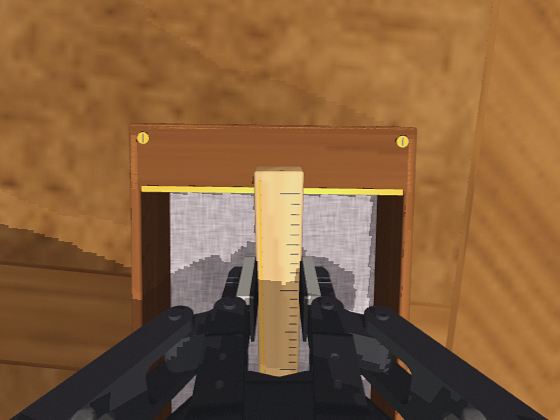

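Request:
move_arm(claw=[1, 1, 1, 1, 1, 1, 1, 1, 1, 1, 1, 1, 1], linear=[[0.0181, 0, -0.0053], [0.036, 0, -0.0106], [0.0544, 0, -0.0133], [0.0728, 0, -0.016], [0.0913, 0, -0.0197], [0.1098, 0, -0.0233], [0.1298, 0, -0.0269], [0.1497, 0, -0.0304], [0.1736, 0, -0.0344], [0.1974, 0, -0.0384], [0.2073, 0, -0.0751], [0.2171, 0, -0.1118], [0.2171, 0, -0.1118]], delta_rot=[[0, 0.0042, 0], [0, 0.0083, 0], [0, 0.0111, 0], [0, 0.0139, 0], [0, 0.0167, 0], [0, 0.0194, 0], [0, 0.0208, 0], [0, 0.0222, 0], [0, 0.0222, 0], [0, 0.0222, 0], [0, 0.0222, 0], [0, 0.0222, 0], [0, 0.0222, 0]], newtons=60)

```text
clock: 12.35
eef_pos: [0.4956, 0.1683, 0.1649]
eef_rot: [3.14, -0.401, 1.672]
force: [-0.1, -0.9, -0.6]
opening: 0.02
```

Run:
```python
from h import *
s=arm.observe(); print(s['clock'],s['eef_pos'],s['eef_rot'],s['force'],s['wrist_torque'],s['opening'],s['q'])
cv2.imwrite('pics/w8.png',vision.camera('wrist'));cv2.imwrite('pics/t8.png',vision.camera('top'))
ex=np.array([np.cos(-1.4853),np.sin(-1.4853)]);o=np.array([.5013,.0622])
print((s['eef_pos'][:2]-o)@ex-.055)
for X,z in((-.16,.25),(-.07,.28)):
    p=o+ex*(X+.055)+.004*np.array([-ex[1],ex[0]]); print(p,mv([*p,z],[np.pi,0,1.67]))
```

```text
12.35 [0.49555665 0.16825187 0.16489005] [ 3.1397186  -0.40135209  1.67162886] [-0.08764482 -0.86926451 -0.6273977 ] [-0.33807733 -0.04446682 -0.03537673] 0.020008546903681833 [-0.02825289  0.31113905 -0.29630273  1.01591747  0.39808478  1.43148714]
-0.16115493972754177
[0.49631921 0.16715805] ([0.0657, 0.0026, -0.1601], [-0.0001, -0.0639, 0.0001])
[0.50400451 0.07748678] ([-0.0765, -0.0, -0.2856], [-0.0001, -0.0639, 0.0001])
```

View pics/w8.png

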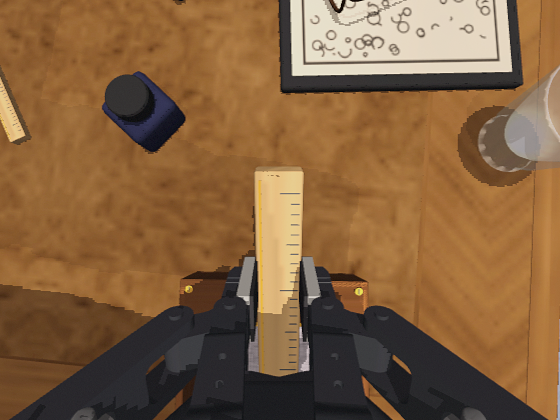

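View pics/t8.png

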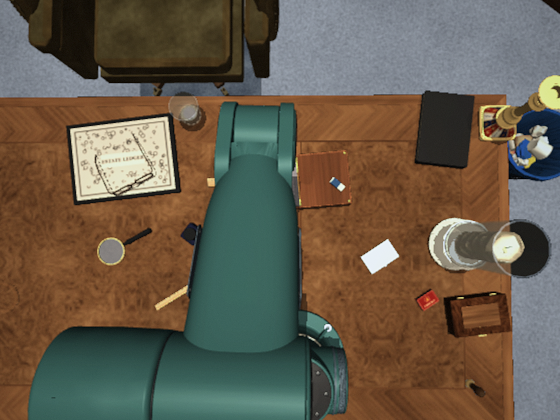

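Request:
move_arm(claw=[1, 1, 1, 1, 1, 1, 1, 1, 1, 1, 1, 1, 1, 1, 1, 1, 1, 1], linear=[[0.011, 0, -0.027], [0.022, 0, -0.053], [0.033, 0, -0.08], [0.044, 0, -0.107], [0.055, 0, -0.133], [0.066, 0.002, -0.16], [0.048, 0.002, -0.176], [0.03, 0.002, -0.191], [0.012, 0.002, -0.207], [-0.006, 0.002, -0.223], [-0.024, 0.001, -0.239], [-0.041, 0.001, -0.254], [-0.059, 0.001, -0.27], [-0.076, 0, -0.286], [-0.076, 0, -0.286], [-0.076, 0, -0.286], [-0.076, 0, -0.286], [-0.076, 0, -0.286]], delta_rot=[[0, -0.006, 0], [0, -0.012, 0], [0, -0.02, 0], [0, -0.028, 0], [0, -0.036, 0], [0, -0.044, 0], [0, -0.05, 0], [0, -0.056, 0], [0, -0.06, 0], [0, -0.064, 0], [0, -0.064, 0], [0, -0.064, 0], [0, -0.064, 0], [0, -0.064, 0], [0, -0.064, 0], [0, -0.064, 0], [0, -0.064, 0], [0, -0.064, 0]], newtons=60)

```text
clock: 14.7
eef_pos: [0.5041, 0.0776, 0.2806]
eef_rot: [-3.141, 0.0, 1.671]
force: [0.3, -0.0, -0.0]
opening: 0.0198
```

Run:
```python
from h import *
s=arm.observe(); print(s['clock'],s['eef_pos'],s['eef_rot'],s['force'],s['opening'],abs(s['joint_vel']).max())
cv2.imwrite('pics/w9.png',vision.camera('wrist'));cv2.imwrite('pics/t9.png',vision.camera('top'));cv2.imwrite('pics/s9.png',vision.camera('scene'))
```

```text
14.7 [0.50405735 0.07763628 0.28055791] [-3.14091424e+00  3.86717507e-04  1.67096197e+00] [ 0.33291366 -0.00192904 -0.04769611] 0.01978494079953387 0.0018449549028202495
```

View pics/w9.png

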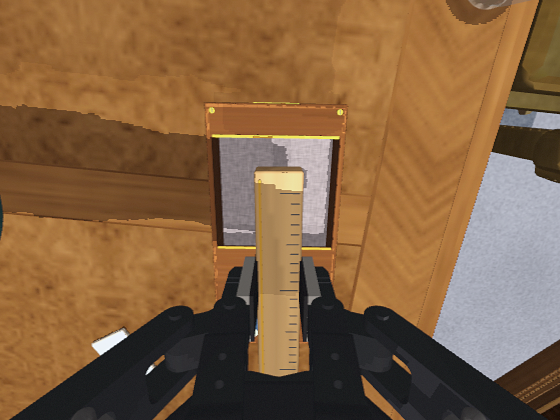

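View pics/t9.png

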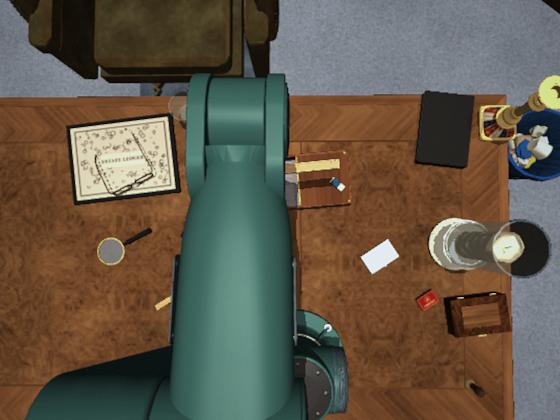

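View pics/s9.png

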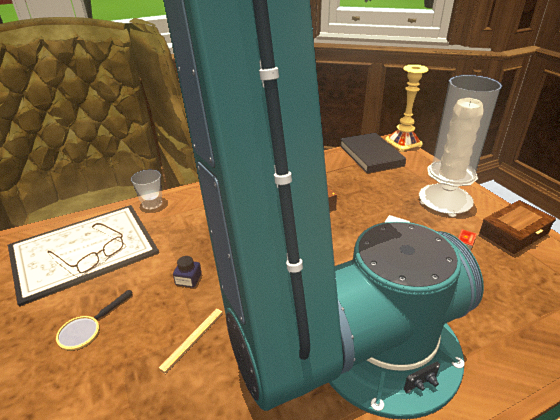

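Run:
```python
from workcell import arm
print(arm.hand_in()); print(arm.observe()['clock'])
```

```text
the job is handed in; nothing more can be done
None
the job is handed in; nothing more can be done
```

The ruler is out of the box and held level and still in the gripper over it. Its underside is about 20 cm above the box's top. I handed the job in at about 15 s on the clock.

- **What I did:** I gripped the ruler about 57 mm behind its front end, which put the front about 29 mm clear of the ledge after sliding it 45 mm rearward. I tilted the front up 10°, then drew it out slantwise, steepening to 23°, and finally raised and levelled it.
- **Forces:** The readings I took at each stop during the tilt and draw stayed at or below about 1 N, so I saw no sign of forcing. The largest reading in the whole job was 6.6 N, when the fingers closed and most likely touched the floor lightly. I raised the gripper 1 mm to clear it.
- **Grip:** The ruler's front end stayed at the same pixel in the wrist camera from the slide to the final hold, so it did not slip. The finger opening read 20 mm on a 22 mm ruler throughout, a difference I did not explain.
- **Other items:** In the last pictures the eraser is where it started in the top view. The ink bottle is unmoved in the scene view, and what I took for the card case looks unmoved in the top views after the move.
- **A detour:** My first approach ran the last joint to the end of its range and stopped there. I turned the wrist round the other way and carried on; nothing was touched.

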